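# Seat a housing in the measuring fixture and back the knob off a quarter turn

## Task

Turn the orange-winged knob of the measuring fixture clockwise until its steel jaw has pushed the blue housing fully home against the dark fence and you feel it seat, firmly but gently. Then back the knob off a quarter turn, so the housing stays against the fence unclamped, and finish while still gripping the knob's wing there. Move the housing with the jaw only, never touching it, and leave the ring gauge, jar and screwdriver alone.

Things in the scene. Friction and masses are not known exactly. Their poses are not given: they have to be found in the camera images.
- fixture: Aluminium plate bolted to the table, 270 x 110 x 20 mm; fixed, but its place and yaw differ each time. Origin on the table (z = 0); the plate spans x -155 to +115, y +-55 mm of its own frame. +x is the way the jaw closes towards the fence. A grey gear housing (72 x 70 mm, top at z = 55 mm) stands on it under the knob, centred at x = -115 mm, y = 0.
- wing: The knob: an orange wing, an upright bar 46 mm long (its x), 14 mm thick (its y), 36 mm tall, with a white mark at its +x end, on a black disc of 24 mm radius. Origin at the bar's foot, on the vertical knob axis (fixture x = -115 mm, y = 0), z = 67 mm; top at z = 103 mm; it does not rise. At the start its x is along the fixture's x. Grip across the thickness from above.
- wing_grip (a point): On the knob axis, z = 91 mm: a good height to grip the wing. Turning it CLOCKWISE seen from above moves the jaw 10 mm per rad towards the fence (a quarter turn: 15.7 mm); range 4.5 rad. Friction about 0.05 N m: it stays where left. Seating comes 1.2 to 2.6 rad from the start, so regrasp on the way where needed.
- jaw: Steel sliding jaw, 26 x 70 x 30 mm, top at z = 51 mm, driven by the knob along the fixture's x. Origin at the foot of its brass pushing pad's face, at fixture x = -40 mm at the start. The pad is sprung, 15 N per mm, so past the seat the force on the housing grows 150 N per rad of knob and the knob resists with 0.01 N m per newton besides friction. 10 to 20 N is a good seat; 60 N is too much.
- jaw_face (a point): Centre of the jaw's pushing face with the pad unpressed, 15 mm above the jaw's foot; x is the pushing direction.
- housing: Loose blue machined block, 50 (its x) x 40 x 28 mm high, 120 to 240 g, lying on the plate between jaw and fence, up to 0.1 rad askew and 3 to 7 mm short of the fence. Origin at the centre of its underside, z = 20 mm.
- housing_seat (a point): Centre of the housing's face that goes against the fence: 25 mm along its x from its origin, 15 mm up.
- fence: Dark steel fence block, 24 x 100 x 36 mm, screwed to the plate; fixed, but its place along the fixture's x varies by 14 mm. Origin at the foot of the face that looks at the jaw; x points away from the jaw.
- fence_face (a point): Centre of the fence's face that looks at the jaw, 15 mm up. With the housing seated, the jaw face stands 50 mm before it.
- ring_gauge: Bystander: steel ring, 56 mm across, 14 mm high, on the table. Origin under its centre.
- jar: Bystander: small amber jar with black cap, 44 mm across, 55 mm high. Origin under its centre.
- driver: Bystander: yellow-handled screwdriver, 160 mm long, lying on the table. Origin at mid-length on the table.
Mind the look-alikes: they are no part of the job. Of the things that look like the housing, the larger one is meant.

How it is judged:
On the way:
1. the jaw presses the housing home against the fence with more than 5 N (contact force between jaw and housing above 5 N and contact force between housing and fence above 3 N and x of housing_seat in the frame of fence_face above -0.002 m and angle between the x axis of housing and the x axis of fence, either way round below 0.05 rad), for 0.2 s.
At the end, for the whole second after the job is handed in: The fingers still hold the wing (over 2 N), at rest, about a quarter turn back from the seat (jaw face 61 to 69 mm before the fence face); the housing lies flat and square (3.4 degrees) within 3 mm of the fence, and the jaw does not touch it (x of jaw_face in the frame of fence_face between -0.069 and -0.061 m and x of housing_seat in the frame of fence_face above -0.003 m and angle between the x axis of housing and the x axis of fence, either way round below 0.06 rad and angle between housing's own z axis and vertical below 0.05 rad and contact force between jaw and housing below 0.5 N and contact force between the fingers and wing above 2 N and linear speed of housing below 0.01 m/s and angular speed of wing below 0.1 rad/s); the arm keeps its last pose, push and grip.
It fails at once if the housing is squeezed with more than 60 N (contact force between jaw and housing above 60 N).
It fails at once if the robot touches the housing (contact force between any of the fingers, the arm and housing above 0.5 N).
It fails at once if the ring gauge, the jar or the screwdriver is moved by more than 15 mm (distance of any of ring_gauge, jar, driver from where it was at the start of the episode above 0.015 m).
It also fails if it takes over 72 s, if anything falls off the work surface, if the arm or the gripper's body presses on something with over 40 N, if the wrist force passes 120 N, or if a joint passes its speed limit or range.

## Robot

A 6-joint arm with a two-finger parallel gripper is mounted at the origin on the work surface. World frame = base frame: x ahead of the robot, y to its left, z up, the work surface at z = 0. Lengths are in m, angles in rad, forces in N, time in s.
With the tool pointing down it reaches from about 0.375 to 0.975 m from the base axis. Payload 3.8 kg.
Tool frame: the origin (TCP) lies midway between the tips of the shut fingers; the grasp point (between the pads) lies 19 mm behind it; x points along the fingers, y is the direction in which the jaws open and shut, and the axes are right-handed (so a half turn about x gives the same grasp; the last joint's range is limited). The gripper opens to 85 mm and grips with 20 to 120 N. Pads are 22 mm wide; open, the fingers measure 114 mm over their backs; the gripper's body (76 mm by 85 mm) begins 54 mm behind the grasp point. The pads swing forward as they close: fully open they stand 13 mm farther back than shut.
Start: joints at [1.095, 0.264, 1.604, -0, 1.274, -0.037], TCP at [0.287, 0.611, 0.231] pointing down, gripper open.
Joint ranges: [-2.63, 2.63], [-0.94, 2.18], [0.31, 2.57], [-1.31, 4.45], [0, 2.66], [-2.55, 2.55]. Speed limits (rad/s): [2.57, 2.57, 3.14, 3.14, 3.14, 3.14].

## Interface

Orientations are given as a rotation vector (axis times angle).
In Python, from workcell import read_state, read_camera, get_calibration, finish_job gives the robot as it stands. The module is installed in compiled form; this text tells all that it offers.
- The arm moves only by the shell command python3 -m creep 'ROWS' [FORCE]. ROWS is JSON, a list of rows, each a list of 3 entries, a list of its own where there are three numbers: the closure in counts, from 0 (fully open) to 255 (shut), then the shift along the world's x, y, z in mm, then the turn about the world's z in rad. In form: [[hand, [tx, ty, tz], spin], ...]. A call has exactly 8 rows; each row shifts and turns the commanded pose from where the row before left it; what a row does not reach is not made up. A row lasts 1/12 s, in which the tool goes at most 41.7 mm and 7.16 degrees, less where a joint would pass 70% of its speed; a pose out of reach is approached as far as the arm can. A call is refused whole if a number of a shift passes 41.7 or a number of a turn 0.125, either way. A call with a gripper value outside its range is refused whole. The fingers move at their own pace and stop on an object; FORCE is the grip in N (left out, the last holds). Time passes only in rows, so rows that do not move let the fingers close, or fill a call up. It gives the time, the measured TCP pose, the force and the opening at its end, in the units of the state.
- read_state(): the state, without advancing time (a new reading comes with each control period).
- read_camera(name): name is "scene" or "top"; returns (picture, depth): 384x512x3 uint8, blue, green, red; 384x512 float32, m along the optical axis (not along the pixel's ray), 0 where there is no reading.
- get_calibration(name): a dict with "K" (3x3 intrinsics, pixels), "eye" and "orientation" of the camera in the world. Camera axes: x right, y down, z forward; pixel columns grow to the right and rows downward; lengths in m; the calibration is good to about 2 mm. A picture is of the moment at which its call begins. get_calibration takes no time and is no camera call.
- finish_job(): hands the job in, once; it reports no verdict.
The state is a dict: "time": time; "q": joint angles; "joint_vel": joint speeds; "joint_torque": joint torques, N m; "tool_pos": TCP position; "tcp_rot": TCP orientation; "wrist_force": force on the tool from outside, world axes, zero at the start; "torque": the same for the moment, N m; "width": opening from 0.0 (shut) to 1.0 (fully open).
Only numpy, scipy, OpenCV 4.12 (cv2) and the standard library are available. Lean on these libraries where they do the work, as an engineer would, in place of code of your own. Each camera call takes 0.05 s, during which the arm holds its last target.

## Working session

There is one attempt and no reset: what is moved stays moved. The work goes in short steps, Python scripts to look and compute and a shell command to move; the robot and the scene stay as the last step left them, time stands still between calls to the robot, and variables do not carry over. Pictures are saved under pics/ and viewed, and the job is handed in when it is done.

```bash
mkdir -p pics; cat > h.py <<'E'
import numpy as np,cv2
from workcell import *
from scipy.spatial.transform import Rotation as R
def cal(n):
    c=get_calibration(n);o=np.array(c["orientation"],float)
    M=o if o.shape==(3,3) else R.from_rotvec(o).as_matrix()
    return np.array(c["K"]),np.array(c["eye"]),M
def cloud(n,d):
    K,e,M=cal(n);v,u=np.mgrid[:384,:512]
    P=np.stack([(u-K[0,2])/K[0,0]*d,(v-K[1,2])/K[1,1]*d,d],-1)
    return P@M.T+e
def shot(n,tag):
    p,d=read_camera(n);cv2.imwrite(f"pics/{tag}.png",p);np.savez(f"{tag}.npz",p=p,d=d);return p,d
E
python3 - <<'E'
from h import *
for n in("scene","top"):
    c=get_calibration(n);print(n,c)
    shot(n,n+"0")
s=read_state();print(s)
E
```

```text
scene {'K': array([[358.7145413 ,   0.        , 255.84802143],
       [  0.        , 358.7145413 , 197.87357967],
       [  0.        ,   0.        ,   1.        ]]), 'eye': array([ 0.99742161, -0.09725661,  0.59611569]), 'orientation': array([-2.04655778, -1.5112277 ,  0.5083483 ])}
top {'K': array([[396.0514967 ,   0.        , 252.36876569],
       [  0.        , 396.0514967 , 187.23713052],
       [  0.        ,   0.        ,   1.        ]]), 'eye': array([0.45144752, 0.0320891 , 0.90223694]), 'orientation': array([-2.12438866,  2.15435292, -0.18641947])}
{'time': 0.1, 'q': array([ 1.09507623e+00,  2.64704187e-01,  1.60524958e+00, -6.53184863e-06,
        1.27370129e+00, -3.69018858e-02]), 'joint_vel': array([-1.26765174e-03, -2.52298757e-03, -1.21740705e-03, -2.51769558e-05,
       -1.57759297e-03,  1.16698529e-03]), 'joint_torque': array([ 4.36304199e-04, -5.16707897e+01, -3.68592668e+01, -7.30875081e-05,
        6.29847680e-03, -2.73055988e-06]), 'tool_pos': array([0.28648668, 0.61045182, 0.2300622 ]), 'tcp_rot': array([ 0.34259016,  1.54377972, -0.34574735]), 'wrist_force': array([-0.48492878, -0.29653285, -0.77949962]), 'torque': array([0.01253455, 0.09743962, 0.03491573]), 'width': 1.0007836693565861}
```

View pics/scene0.png

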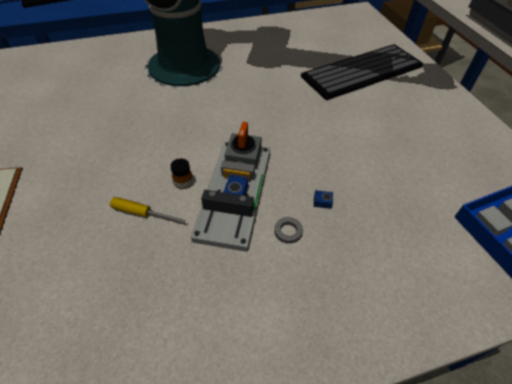

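View pics/top0.png

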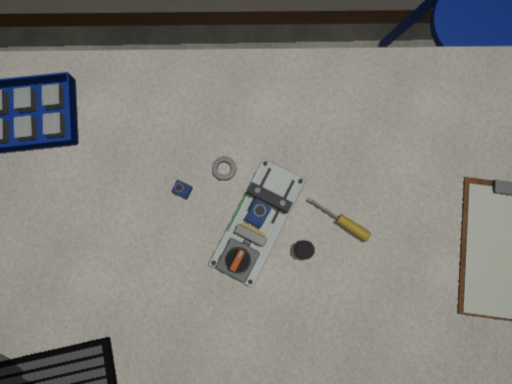

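The top picture shows the fixture with the orange wing at (237,261), jaw at (250,235), housing at (259,212) and fence at (270,197). The ring gauge is at (224,168), the jar at (304,249) and the driver at (340,220).

Possible mix-ups:
- **Housing:** the blue block at (259,212) on the fixture, the small blue block at (182,189) and the blue tray at (30,110). I choose (259,212), the larger block between jaw and fence.
- **Wing:** only the orange bar at (237,261). The driver's handle is yellow.

```bash
python3 - <<'E'
from h import *
z=np.load("top0.npz");p,d=z["p"],z["d"];P=cloud("top",d)
cv2.imwrite("pics/crop0.png",cv2.resize(p[150:295,165:345],None,fx=4,fy=4,interpolation=cv2.INTER_CUBIC))
hsv=cv2.cvtColor(p,cv2.COLOR_BGR2HSV)
H,S,V=[hsv[...,i].astype(int) for i in range(3)]
roi=np.zeros(d.shape,bool);roi[155:290,200:310]=1
print("table z",np.median(P[300:340,200:300,2]))
def rep(n,m):
    q=P[m&(d>0)];print(n,len(q),"med",np.median(q,0).round(4))
    (cx,cy),(w,h),a=cv2.minAreaRect((q[:,:2]*1000).astype(np.float32));print("  rect",round(cx,1),round(cy,1),round(w,1),round(h,1),round(a,1))
    c=q[:,:2]-q[:,:2].mean(0);w,v=np.linalg.eigh(c.T@c/len(c));print("  ax",np.degrees(np.arctan2(v[1,1],v[0,1])).round(2),(w**.5*12**.5).round(4))
rep("wing",roi&(H<18)&(S>140)&(P[...,2]>.09))
rep("blue",roi&(H>100)&(H<130)&(S>110)&(P[...,2]>.04))
rep("plate+",roi&(P[...,2]>.012))
rep("z gearhouse",roi&(abs(P[...,2]-.055)<.004))
E
```

```text
table z -0.0010799465942168407
wing 126 med [0.4364 0.0586 0.1012]
  rect 438.5 56.7 12.5 43.7 62.4
  ax 151.33 [0.0141 0.0411]
blue 217 med [0.5285 0.0181 0.0471]
  rect 536.6 13.5 37.8 48.2 60.4
  ax 158.77 [0.0427 0.0498]
plate+ 6419 med [0.5153 0.0136 0.0211]
  rect 523.2 8.1 222.3 289.8 87.8
  ax 157.61 [0.1525 0.2619]
z gearhouse 1455 med [0.4648 0.0222 0.0543]
  rect 477.2 -14.5 175.1 203.5 67.0
  ax 145.78 [0.1615 0.2395]
```

View pics/crop0.png

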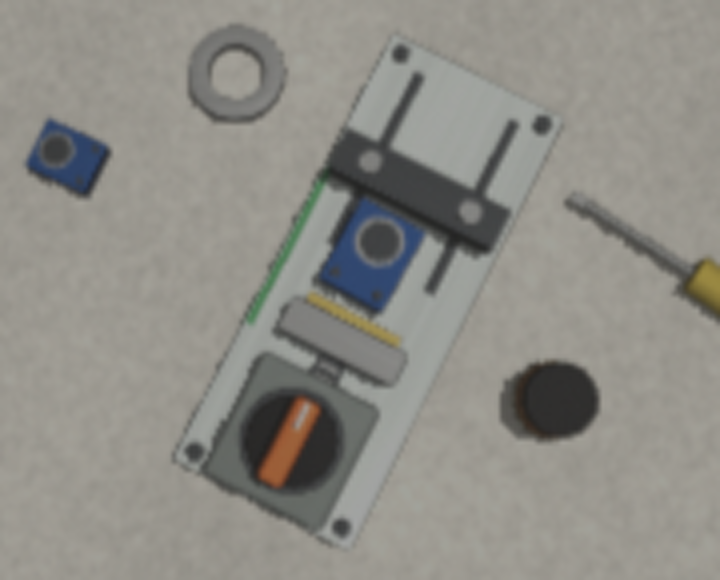

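The crop shows the wing with its white mark towards the fence, the jaw's brass pad, the blue housing slightly askew, and the fence. The choice of housing is confirmed: the larger block, on the plate. Next I refine the fixture pose from the plate screws and corners.

```bash
python3 - <<'E'
from h import *
K,e,M=cal("top")
def bp(cx,cy,z):
    u,v=165+(cx+.5)/4-.5,150+(cy+.5)/4-.5
    r=M@np.array([(u-K[0,2])/K[0,0],(v-K[1,2])/K[1,1],1]);return e+r*(z-e[2])/r[2]
Hh=[bp(*c,.02) for c in[(195,452),(342,527),(400,53),(542,125)]]
Hh=np.array(Hh)[:,:2]
ax=(Hh[2]+Hh[3]-Hh[0]-Hh[1]);yaw=np.arctan2(ax[1],ax[0]);mid=Hh.mean(0)
print("yaw",yaw,np.degrees(yaw),"len",np.linalg.norm(ax)/2,np.linalg.norm(Hh[0]-Hh[1]),np.linalg.norm(Hh[2]-Hh[3]))
x=np.array([np.cos(yaw),np.sin(yaw)])
C=[(175,458),(350,548),(395,34),(564,122)]
Cc=np.array([bp(*c,.02)[:2] for c in C]);a2=Cc[2]+Cc[3]-Cc[0]-Cc[1]
print("corner yaw",np.degrees(np.arctan2(a2[1],a2[0])),np.linalg.norm(a2)/2,"mid",Cc.mean(0))
o=mid+.02*x;print("mid",mid,"origin",o,"knob",o-.115*x)
y=np.array([-x[1],x[0]])
# wing top corners
for c,z in[((306,396),.103),((320,404),.103),((261,480),.103),((278,489),.103)]:
    q=bp(*c,z);w=q[:2]-o;print("wing",q.round(4),(w@x).round(4),(w@y).round(4))
# gear housing top
for c in [(265,352),(379,405),(208,470),(316,530)]:
    q=bp(*c,.055)[:2]-o;print("gear",(q@x).round(4),(q@y).round(4))
for n,c,z in[("fence near L",(329,172),.056),("fence near R",(490,250),.056),("jaw pad L",(310,293),.045),("pad R",(400,340),.045),("hsg seatL",(362,190),.048),("hsg seatR",(425,230),.048),("back L",(318,280),.048),("back R",(380,311),.048)]:
    q=bp(*c,z)[:2]-o;print(n,(q@x).round(4),(q@y).round(4))
for n,c,z in[("jar",(560,400),.055),("ring",(237,73),.014)]:
    q=bp(*c,z)[:2]-o;print(n,(q@x).round(4),(q@y).round(4))
s=read_state();print(R.from_rotvec(s["tcp_rot"]).as_matrix().round(3))
E
```

```text
yaw -0.4845726547404294 -27.763967984076608 len 0.24997139440924515 0.08983431777404566 0.09043094844862232
corner yaw -27.997546380516432 0.2657702181383717 mid [0.52185667 0.0119202 ]
mid [0.5222315  0.01271276] origin [0.53992898 0.00339615] knob [0.43816846 0.05696663]
wing [0.4607 0.0482 0.103 ] -0.091 0.0027
wing [0.4566 0.0413 0.103 ] -0.0914 -0.0053
wing [0.42   0.0708 0.103 ] -0.1376 0.0038
wing [0.4155 0.0625 0.103 ] -0.1376 -0.0057
gear -0.0803 0.0338
gear -0.0777 -0.0327
gear -0.1483 0.0321
gear -0.15 -0.0324
fence near L 0.021 0.0474
fence near R 0.0225 -0.0488
jaw pad L -0.0411 0.0273
pad R -0.0416 -0.0274
hsg seatL 0.0214 0.0275
hsg seatR 0.0174 -0.0129
back L -0.033 0.0265
back R -0.0328 -0.0108
jar -0.032 -0.1169
ring 0.0538 0.1236
[[-0.001  0.425  0.905]
 [-0.002  0.905 -0.425]
 [-1.    -0.002 -0.   ]]
```

Checks hold: screw spacing is 250 x 90 mm, the wing is centred at fixture x = -0.114 and the gear housing is centred at -0.114. So the knob is at (0.438, 0.057) with fixture yaw about -0.486. Joint 6 would start near -0.96 there and rise as it turns clockwise, so no regrasp should be needed. I move above the knob first.

```bash
python3 -m creep '[[0,[9.5,-34.6,0],-0.003],[0,[9.5,-34.6,0],-0.003],[0,[9.5,-34.6,0],-0.003],[0,[9.5,-34.6,0],-0.003],[0,[9.5,-34.6,0],-0.003],[0,[9.5,-34.6,0],-0.003],[0,[9.5,-34.6,0],-0.003],[0,[9.5,-34.6,0],-0.003]]' 30
python3 -m creep '[[0,[9.5,-34.6,0],-0.003],[0,[9.5,-34.6,0],-0.003],[0,[9.5,-34.6,0],-0.003],[0,[9.5,-34.6,0],-0.003],[0,[9.5,-34.6,0],-0.003],[0,[9.5,-34.6,0],-0.003],[0,[9.5,-34.6,0],-0.003],[0,[9.5,-34.6,0],-0.003]]' 
python3 -m creep '[[0,[0,0,0],0],[0,[0,0,0],0],[0,[0,0,0],0],[0,[0,0,0],0],[0,[0,0,0],0],[0,[0,0,0],0],[0,[0,0,0],0],[0,[0,0,0],0]]' 
python3 - <<'E'
from h import *
s=read_state();print(s["q"].round(3),s["tool_pos"],s["wrist_force"],s["torque"])
m=R.from_rotvec(s["tcp_rot"]).as_matrix();print(m.round(3),np.arctan2(m[1,1],m[0,1]))
E
```

```text
time: 0.77
tool_pos: [0.3625, 0.3324, 0.2308]
tcp_rot: [0.362, 1.541, -0.363]
wrist_force: [0.5, -0.7, 0.2]
width: 0.997
time: 1.43
tool_pos: [0.4385, 0.0557, 0.231]
tcp_rot: [0.382, 1.537, -0.382]
wrist_force: [0.3, 0.3, -0.0]
width: 0.999
time: 2.1
tool_pos: [0.4387, 0.0582, 0.2313]
tcp_rot: [0.38, 1.537, -0.38]
wrist_force: [0.1, -0.9, -0.2]
width: 0.998
[ 0.076 -0.19   2.073  0.     1.258 -1.01 ] [0.43866022 0.05820337 0.23129011] [ 0.13925033 -0.90410699 -0.22910661] [ 0.04019221  0.03790079 -0.01916652]
[[ 0.     0.466  0.885]
 [ 0.     0.885 -0.466]
 [-1.     0.    -0.   ]] 1.0855543493660853
```

```bash
python3 -m creep '[[0,[-0.5,-1.2,-19],0],[0,[0,0,-19],0],[0,[0,0,-19],0],[0,[0,0,-19],0],[0,[0,0,-19],0],[0,[0,0,-19],0],[0,[0,0,-19],0],[0,[0,0,-19],0]]' 
python3 -m creep '[[0,[0,0,-5],0],[60,[0,0,0],0],[100,[0,0,0],0],[130,[0,0,0],0],[150,[0,0,0],0],[150,[0,0,0],0],[150,[0,0,0],0],[150,[0,0,0],0]]' 
python3 - <<'E'
from h import *
s=read_state();print(s["q"].round(3),s["tool_pos"],s["wrist_force"],s["torque"])
shot("scene","s1");p,_=shot("top","t1")
cv2.imwrite("pics/t1c.png",cv2.resize(p[150:295,165:345],None,fx=4,fy=4,interpolation=cv2.INTER_CUBIC))
p=cv2.imread("pics/s1.png");cv2.imwrite("pics/s1c.png",cv2.resize(p[90:260,150:310],None,fx=3.5,fy=3.5,interpolation=cv2.INTER_CUBIC))
E
```

```text
time: 2.77
tool_pos: [0.4383, 0.0566, 0.0786]
tcp_rot: [0.381, 1.537, -0.381]
wrist_force: [0.3, 0.1, -0.1]
width: 1.0
time: 3.43
tool_pos: [0.4387, 0.0563, 0.0748]
tcp_rot: [0.382, 1.536, -0.381]
wrist_force: [0.9, 0.3, -0.4]
width: 0.412
[ 0.071 -0.021  2.236 -0.     0.926 -1.013] [0.43868783 0.05626414 0.07484212] [ 0.92820526  0.2908622  -0.35753646] [-0.02559466 -0.00324002  0.02092379]
```

View pics/s1c.png

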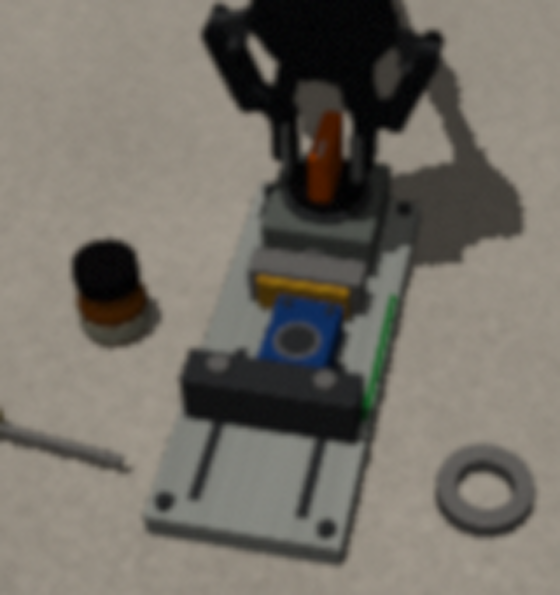

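The fingers straddle the wing at about (325,160) in the crop, with gaps on both sides. Now I close.

```bash
python3 -m creep '[[190,[0,0,0],0],[215,[0,0,0],0],[235,[0,0,0],0],[255,[0,0,0],0],[255,[0,0,0],0],[255,[0,0,0],0],[255,[0,0,0],0],[255,[0,0,0],0]]' 50
python3 - <<'E'
from h import *
s=read_state();print(s["tool_pos"],s["wrist_force"],s["torque"],s["width"]*85)
m=R.from_rotvec(s["tcp_rot"]).as_matrix();print(np.arctan2(m[1,1],m[0,1]))
E
```

```text
time: 4.2
tool_pos: [0.4389, 0.0572, 0.0746]
tcp_rot: [0.384, 1.536, -0.38]
wrist_force: [0.1, 5.2, 1.3]
width: 0.154
[0.43890514 0.0572166  0.07459327] [0.13690548 5.18668375 1.28795265] [ 0.76640629 -0.15252611  0.02914172] 13.105925690769064
1.0834222763926078
```

```bash
cat > st.py <<'E'
from h import *
s=read_state()
m=R.from_rotvec(s["tcp_rot"]).as_matrix();a=np.arctan2(m[1,1],m[0,1])
print("turned",round(1.0834-a,4),"tau",s["torque"].round(3),"F",s["wrist_force"].round(2),"pos",s["tool_pos"].round(4),"q6",s["q"][5].round(3),"w",(s["width"]*85).round(2))
E
python3 -m creep '[[255,[0,0.6,0],-0.08],[255,[0,0,0],-0.08],[255,[0,0,0],-0.08],[255,[0,0,0],-0.08],[255,[0,0,0],-0.08],[255,[0,0,0],0],[255,[0,0,0],0],[255,[0,0,0],0]]' >/dev/null; python3 st.py
python3 -m creep '[[255,[0,0,0],-0.05],[255,[0,0,0],-0.05],[255,[0,0,0],-0.05],[255,[0,0,0],-0.05],[255,[0,0,0],-0.05],[255,[0,0,0],-0.05],[255,[0,0,0],0],[255,[0,0,0],0]]' >/dev/null; python3 st.py
```

```text
Traceback (most recent call last):
  File "st.py", line 4, in <module>
    print("turned",round(1.0834-a,4),"tau",s["torque"].round(3),"F",s["wrist_force"].round(2),"pos",s["tool_pos"].round(4),"q6",s["q"][5].round(3),"w",(s["width"]*85).round(2))
                                                                                                                                                       ^^^^^^^^^^^^^^^^^^^^^
AttributeError: 'float' object has no attribute 'round'
Traceback (most recent call last):
  File "st.py", line 4, in <module>
    print("turned",round(1.0834-a,4),"tau",s["torque"].round(3),"F",s["wrist_force"].round(2),"pos",s["tool_pos"].round(4),"q6",s["q"][5].round(3),"w",(s["width"]*85).round(2))
                                                                                                                                                       ^^^^^^^^^^^^^^^^^^^^^
AttributeError: 'float' object has no attribute 'round'
```

```bash
sed -i 's/(s\["width"\]\*85).round(2)/round(s["width"]*85,2)/' st.py; python3 st.py
python3 - <<'E'
from h import *
p,_=shot("top","t2")
cv2.imwrite("pics/t2c.png",cv2.resize(p[150:295,165:345],None,fx=4,fy=4,interpolation=cv2.INTER_CUBIC))
E
```

```text
turned 0.6973 tau [ 0.389  0.    -0.075] F [0.2  3.07 3.61] pos [0.4385 0.057  0.0746] q6 -0.314 w 12.99
```

View pics/t2c.png

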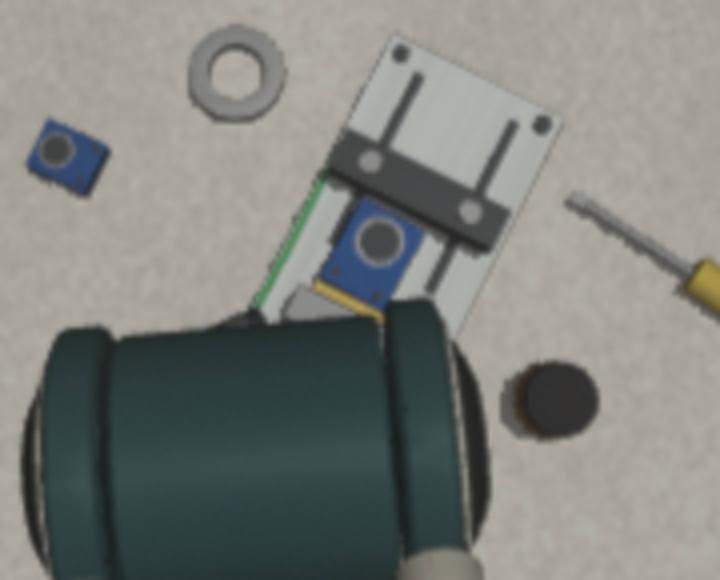

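The jaw has moved about 7 mm and its pad is about to touch the housing, which is still in its place. I continue in smaller steps and watch the torque.

```bash
python3 -m creep '[[255,[0,0,0],-0.03],[255,[0,0,0],-0.03],[255,[0,0,0],-0.03],[255,[0,0,0],-0.03],[255,[0,0,0],-0.03],[255,[0,0,0],-0.03],[255,[0,0,0],0],[255,[0,0,0],0]]' >/dev/null; python3 st.py
python3 -m creep '[[255,[0,0,0],-0.02],[255,[0,0,0],-0.02],[255,[0,0,0],-0.02],[255,[0,0,0],-0.02],[255,[0,0,0],-0.02],[255,[0,0,0],0],[255,[0,0,0],0],[255,[0,0,0],0]]' >/dev/null; python3 st.py
```

```text
turned 0.8777 tau [0.427 0.211 0.037] F [-0.66  2.8   5.2 ] pos [0.4385 0.057  0.0746] q6 -0.133 w 13.53
turned 0.9779 tau [ 0.379  0.158 -0.062] F [0.54 2.45 4.56] pos [0.4384 0.057  0.0746] q6 -0.033 w 13.31
```

```bash
python3 -m creep '[[255,[0,0,0],-0.02],[255,[0,0,0],-0.02],[255,[0,0,0],-0.02],[255,[0,0,0],-0.02],[255,[0,0,0],-0.02],[255,[0,0,0],0],[255,[0,0,0],0],[255,[0,0,0],0]]' >/dev/null; python3 st.py
python3 - <<'E'
from h import *
p,_=shot("top","t3")
cv2.imwrite("pics/t3c.png",cv2.resize(p[170:240,220:300],None,fx=8,fy=8,interpolation=cv2.INTER_CUBIC))
E
```

```text
turned 1.0779 tau [ 0.458  0.204 -0.057] F [-1.16  2.52  6.23] pos [0.4384 0.057  0.0746] q6 0.067 w 13.3
```

View pics/t3c.png

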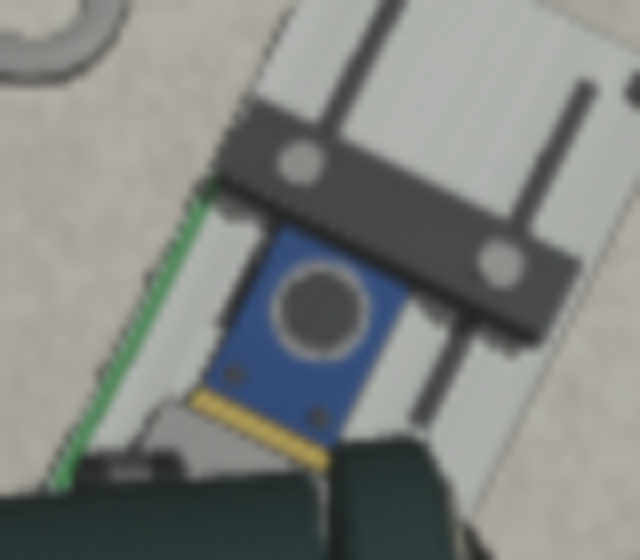

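The housing is squared against the jaw pad and close to the fence, with a thin dark gap at (350,260). I carry on in 0.05 rad steps.

```bash
for i in 1; do python3 -m creep '[[255,[0,0,0],-0.02],[255,[0,0,0],-0.02],[255,[0,0,0],-0.01],[255,[0,0,0],0],[255,[0,0,0],0],[255,[0,0,0],0],[255,[0,0,0],0],[255,[0,0,0],0]]' >/dev/null; python3 st.py; done
python3 -m creep '[[255,[0,0,0],0],[255,[0,0,0],0],[255,[0,0,0],0],[255,[0,0,0],0],[255,[0,0,0],0],[255,[0,0,0],0],[255,[0,0,0],0],[255,[0,0,0],0]]' >/dev/null; python3 st.py
python3 -m creep '[[255,[0,0,0],-0.02],[255,[0,0,0],-0.02],[255,[0,0,0],-0.01],[255,[0,0,0],0],[255,[0,0,0],0],[255,[0,0,0],0],[255,[0,0,0],0],[255,[0,0,0],0]]' >/dev/null; python3 st.py
```

```text
turned 1.1279 tau [ 0.42   0.175 -0.059] F [-0.28  2.32  5.16] pos [0.4383 0.057  0.0746] q6 0.117 w 13.09
turned 1.1279 tau [ 0.461  0.202 -0.043] F [-0.31  2.81  5.32] pos [0.4383 0.0569 0.0745] q6 0.117 w 12.98
turned 1.1778 tau [ 0.398  0.21  -0.081] F [-0.92  2.4   5.9 ] pos [0.4383 0.0569 0.0746] q6 0.167 w 12.93
```

```bash
python3 -m creep '[[255,[0,0,0],-0.02],[255,[0,0,0],-0.02],[255,[0,0,0],0],[255,[0,0,0],0],[255,[0,0,0],0],[255,[0,0,0],0],[255,[0,0,0],0],[255,[0,0,0],0]]' >/dev/null; python3 st.py
python3 - <<'E'
from h import *
p,_=shot("top","t4")
cv2.imwrite("pics/t4c.png",cv2.resize(p[170:240,220:300],None,fx=8,fy=8,interpolation=cv2.INTER_CUBIC))
E
```

```text
turned 1.2178 tau [ 0.474  0.237 -0.031] F [-1.44  1.83  6.41] pos [0.4383 0.057  0.0746] q6 0.207 w 13.17
```

View pics/t4c.png

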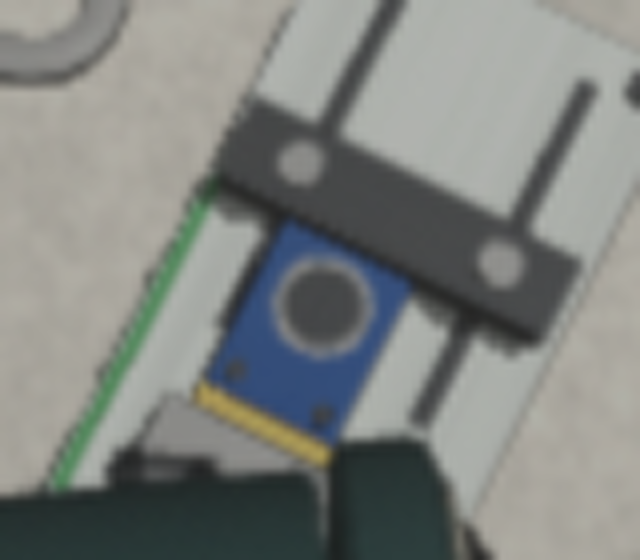

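The housing has moved on with the jaw and no seat is felt yet. I keep stepping finely.

```bash
python3 -m creep '[[255,[0,0,0],-0.02],[255,[0,0,0],-0.02],[255,[0,0,0],0],[255,[0,0,0],0],[255,[0,0,0],0],[255,[0,0,0],0],[255,[0,0,0],0],[255,[0,0,0],0]]' >/dev/null; python3 st.py
```

```text
turned 1.2579 tau [ 0.44   0.272 -0.026] F [-0.16  2.99  6.43] pos [0.4382 0.057  0.0746] q6 0.247 w 13.2
```

```bash
python3 -m creep '[[255,[0,0,0],-0.02],[255,[0,0,0],-0.02],[255,[0,0,0],0],[255,[0,0,0],0],[255,[0,0,0],0],[255,[0,0,0],0],[255,[0,0,0],0],[255,[0,0,0],0]]' >/dev/null; python3 st.py
```

```text
turned 1.2978 tau [ 0.466  0.329 -0.09 ] F [-1.07  2.6   5.65] pos [0.4382 0.057  0.0746] q6 0.287 w 13.24
```

```bash
python3 -m creep '[[255,[0,0,0],-0.02],[255,[0,0,0],-0.02],[255,[0,0,0],0],[255,[0,0,0],0],[255,[0,0,0],0],[255,[0,0,0],0],[255,[0,0,0],0],[255,[0,0,0],0]]' >/dev/null; python3 st.py
python3 - <<'E'
from h import *
p,_=shot("top","t5")
cv2.imwrite("pics/t5c.png",cv2.resize(p[170:240,220:300],None,fx=8,fy=8,interpolation=cv2.INTER_CUBIC))
E
```

```text
turned 1.3379 tau [ 0.471  0.211 -0.045] F [-1.67  2.45  6.2 ] pos [0.4382 0.057  0.0746] q6 0.327 w 13.22
```

View pics/t5c.png

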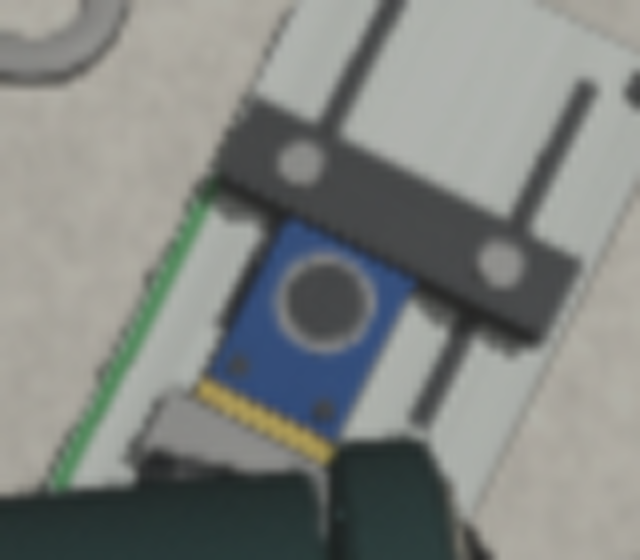

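The housing hole moved from (322,305) to (325,302), about 1.2 mm, which matches the knob turn. It is not seated yet.

```bash
cat > tr.py <<'E'
from h import *
import sys
p,_=shot("top",sys.argv[1])
def c(p):
    h=cv2.cvtColor(p,cv2.COLOR_BGR2HSV)[190:232,240:282].astype(float)
    w=((h[...,0]>100)&(h[...,0]<130))*np.clip(h[...,1]-60,0,None)*1.0
    y=((h[...,0]>15)&(h[...,0]<32))*np.clip(h[...,1]-80,0,None)*1.0
    v,u=np.mgrid[190:232,240:282]
    return (w*u).sum()/w.sum(),(w*v).sum()/w.sum(),(y*u).sum()/y.sum(),(y*v).sum()/y.sum()
for t in ("t3","t4","t5",sys.argv[1]): print(t,np.round(c(np.load(t+".npz")["p"]),2))
E
python3 -m creep '[[255,[0,0,0],-0.02],[255,[0,0,0],-0.02],[255,[0,0,0],0],[255,[0,0,0],0],[255,[0,0,0],0],[255,[0,0,0],0],[255,[0,0,0],0],[255,[0,0,0],0]]' >/dev/null; python3 st.py
python3 tr.py t6
```

```text
turned 1.3778 tau [ 0.402  0.288 -0.04 ] F [-1.86  3.17  5.61] pos [0.4382 0.057  0.0746] q6 0.367 w 13.07
t3 [257.04 212.67 252.39 223.31]
t4 [257.34 212.11 252.37 222.68]
t5 [257.66 211.58 252.88 222.32]
t6 [257.62 211.55 252.89 222.01]
```

```bash
python3 -m creep '[[255,[0,0,0],-0.02],[255,[0,0,0],-0.02],[255,[0,0,0],0],[255,[0,0,0],0],[255,[0,0,0],0],[255,[0,0,0],0],[255,[0,0,0],0],[255,[0,0,0],0]]' >/dev/null; python3 st.py
python3 tr.py t7
```

```text
turned 1.4177 tau [0.463 0.268 0.029] F [-1.39  3.51  6.04] pos [0.4381 0.057  0.0746] q6 0.407 w 12.88
t3 [257.04 212.67 252.39 223.31]
t4 [257.34 212.11 252.37 222.68]
t5 [257.66 211.58 252.88 222.32]
t7 [257.61 211.55 253.06 222.05]
```

The housing stopped at about 1.34 rad: its pixel position is unchanged over the last 0.08 rad. The torque is beginning to rise, so I add a bit more and average.

```bash
python3 -m creep '[[255,[0,0,0],-0.01],[255,[0,0,0],-0.01],[255,[0,0,0],-0.01],[255,[0,0,0],0],[255,[0,0,0],0],[255,[0,0,0],0],[255,[0,0,0],0],[255,[0,0,0],0]]' >/dev/null; python3 st.py
python3 tr.py t8|tail -1;python3 st.py; python3 tr.py t8|tail -1;python3 st.py;python3 tr.py t8|tail -1;python3 st.py
```

```text
turned 1.4476 tau [0.471 0.294 0.042] F [-1.04  2.48  5.56] pos [0.4381 0.057  0.0746] q6 0.437 w 13.31
t8 [257.62 211.58 253.23 222.03]
turned 1.4476 tau [0.476 0.274 0.094] F [-1.5   2.79  7.02] pos [0.4381 0.057  0.0746] q6 0.437 w 13.27
t8 [257.62 211.57 253.23 222.03]
turned 1.4475 tau [0.512 0.309 0.089] F [0.08 2.22 6.02] pos [0.4381 0.057  0.0746] q6 0.437 w 12.97
t8 [257.62 211.56 253.22 222.02]
turned 1.4476 tau [0.498 0.279 0.066] F [-1.76  3.21  6.98] pos [0.4381 0.057  0.0746] q6 0.437 w 12.93
```

Torque about +0.07 against a -0.055 baseline gives about 13 N, and the slope of about 1.6 N m/rad matches the expected 1.5. The housing is seated and has been held well over 0.2 s. Now I back off 1.57 rad, gently at first.

```bash
python3 -m creep '[[255,[0,0,0],0.02],[255,[0,0,0],0.02],[255,[0,0,0],0.02],[255,[0,0,0],0.02],[255,[0,0,0],0.03],[255,[0,0,0],0.04],[255,[0,0,0],0.05],[255,[0,0,0],0.07]]' >/dev/null
python3 -m creep '[[255,[0,0,0],0.08],[255,[0,0,0],0.08],[255,[0,0,0],0.08],[255,[0,0,0],0.08],[255,[0,0,0],0.08],[255,[0,0,0],0.08],[255,[0,0,0],0.08],[255,[0,0,0],0.08]]' >/dev/null;python3 st.py
python3 -m creep '[[255,[0,0,0],0.08],[255,[0,0,0],0.08],[255,[0,0,0],0.08],[255,[0,0,0],0.08],[255,[0,0,0],0.08],[255,[0,0,0],0.08],[255,[0,0,0],0.08],[255,[0,0,0],0.05]]' >/dev/null
python3 -m creep '[[255,[0,0,0],0.05],[255,[0,0,0],0],[255,[0,0,0],0],[255,[0,0,0],0],[255,[0,0,0],0],[255,[0,0,0],0],[255,[0,0,0],0],[255,[0,0,0],0]]' ;python3 st.py; python3 tr.py t9|tail -1
python3 - <<'E'
from h import *
p=cv2.imread("pics/t9.png");a=cv2.resize(p[170:240,220:300],None,fx=6,fy=6,interpolation=cv2.INTER_CUBIC)
s,_=shot("scene","s9");b=cv2.resize(s[110:250,170:300],None,fx=3,fy=3,interpolation=cv2.INTER_CUBIC)
cv2.imwrite("pics/s9c.png",b);cv2.imwrite("pics/t9c.png",a)
E
```

```text
turned 0.5341 tau [ 0.411  0.    -0.079] F [-0.25  2.71  4.27] pos [0.4387 0.057  0.0746] q6 -0.477 w 13.22
time: 17.32
tool_pos: [0.4393, 0.0571, 0.0747]
tcp_rot: [0.29, 1.549, -0.288]
wrist_force: [3.2, 3.2, 1.9]
width: 0.152
turned -0.1188 tau [ 0.504 -0.673 -1.332] F [3.2  3.22 1.94] pos [0.4393 0.0571 0.0747] q6 -1.13 w 12.91
t9 [257.34 212.13 246.15 226.28]
```

View pics/t9c.png

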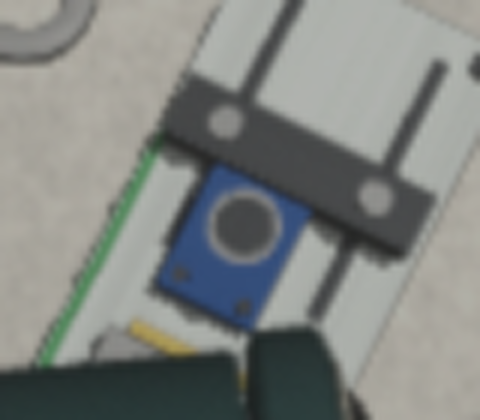

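View pics/s9c.png

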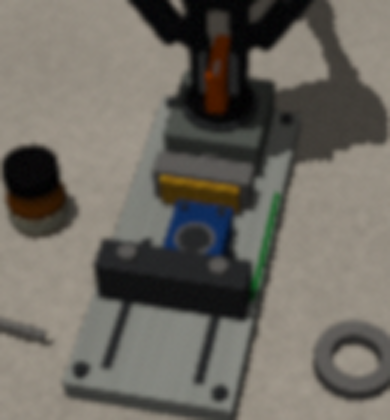

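The torque of -1.33 N m shows the knob reached its own zero stop, its starting angle. That puts the jaw face about 63.6 mm before the fence (50 + 10 x 1.365), already inside 61 to 69 mm. I ease the tool back about 0.12 rad to take the load off the stop, then check whether the housing shifted.

```bash
python3 -m creep '[[255,[0,0,0],-0.02],[255,[0,0,0],-0.02],[255,[0,0,0],-0.02],[255,[0,0,0],-0.02],[255,[0,0,0],-0.02],[255,[0,0,0],-0.01],[255,[0,0,0],0],[255,[0,0,0],0]]' >/dev/null;python3 st.py; python3 tr.py t10|tail -1
python3 - <<'E'
from h import *
ims={t:cv2.resize(np.load(t+".npz")["p"][170:240,220:300],None,fx=8,fy=8,interpolation=cv2.INTER_CUBIC) for t in("t5","t6","t8","t9","t10")}
T=ims["t8"][245:355,270:380]
for t,i in ims.items():
    r=cv2.matchTemplate(i,T,cv2.TM_CCOEFF_NORMED);_,m,_,l=cv2.minMaxLoc(r);print(t,l,round(m,3))
cv2.imwrite("pics/t10c.png",np.hstack([ims["t8"][:,:400],ims["t10"][:,:400]])[:560] if 0 else np.hstack([cv2.resize(ims[k][150:500,150:450],None,fx=1.3,fy=1.3) for k in("t8","t10")]))
E
```

```text
turned -0.0128 tau [ 0.747 -0.539 -0.044] F [3.99 5.17 2.25] pos [0.4391 0.0572 0.0746] q6 -1.023 w 13.37
t10 [257.34 212.13 246.57 226.11]
t5 (270, 246) 0.989
t6 (270, 245) 0.999
t8 (270, 245) 1.0
t9 (270, 245) 0.999
t10 (270, 245) 0.999
```

View pics/t10c.png

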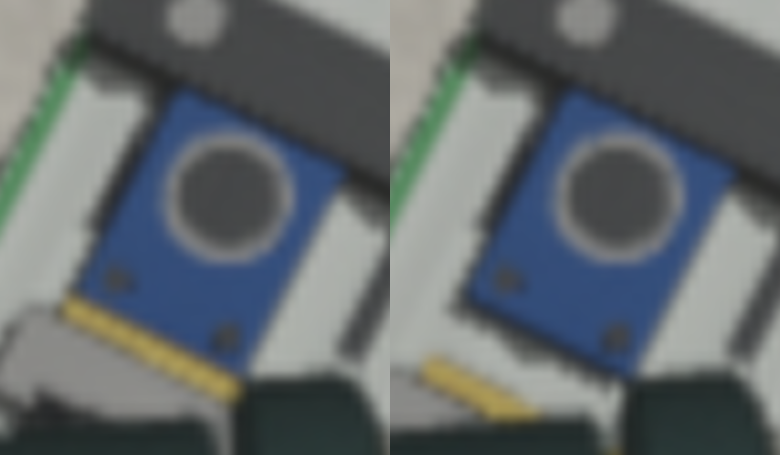

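The housing has not moved: template match is at the same pixel, score 0.999. The pad's front corner moved about 13.4 mm, so the jaw face is about 63.5 mm before the fence, agreeing with the knob angle. The stop is unloaded and the grip holds, so I hand in.

```bash
python3 -m creep '[[255,[0,0,0],0],[255,[0,0,0],0],[255,[0,0,0],0],[255,[0,0,0],0],[255,[0,0,0],0],[255,[0,0,0],0],[255,[0,0,0],0],[255,[0,0,0],0]]' >/dev/null;python3 st.py; python3 -c "
from workcell import *
print(finish_job())"
```

```text
turned -0.0128 tau [ 0.719 -0.64  -0.064] F [3.7  4.84 1.97] pos [0.4391 0.0572 0.0746] q6 -1.023 w 12.9
the job is handed in; nothing more can be done
None
```

I seated the housing against the fence, backed the knob off until it was clear, and handed the job in at about 19 s, still gripping the wing. No verdict was reported.

- **Seating:** I gripped the wing at 50 N and turned it clockwise 1.45 rad in one grasp. The housing stopped moving at about 1.34 rad. Torque then rose by about 1.6 N m per rad against the expected 1.5. I held it at an estimated 13 N for well over 0.2 s; torque readings varied by about ±0.03 N m, so that is good to about 3 N.
- **Back-off:** I meant to turn back a quarter turn, 1.57 rad, but the knob met its own stop at the starting angle. The wrist briefly read 1.3 N m there, so I eased off until it was back to about -0.05 N m. The real back-off from the clamped angle is about 1.45 rad, slightly under a quarter turn.
- **Last checks:** The jaw face is 63.5 mm before the fence by both knob angle and picture, inside the 61–69 mm band. The housing matched its seated picture exactly, with a visible gap to the jaw pad. A colour-centroid check shifted slightly after the back-off. I put that down to the pad and gripper covering less of the housing.
- **Bystanders:** The gripper did not go near the ring gauge, jar or screwdriver.

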